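Clamp a beaker on the shaker plate with the hand crank

ROBOT

A 6-joint arm with a two-finger parallel gripper is mounted at the origin on a cart in front of the work surface, level with it; the furniture and walls round the work are solid. World frame = base frame: x ahead of the robot, y to its left, z up, the work surface at z = 0. Lengths are in m, angles in degrees, forces in N, time in s.
With the tool pointing down it reaches from about 0.4 to 0.825 m from the base axis. Payload 7 kg.
Tool frame: the origin (TCP) lies at the very end of the fingers, on their centre line; the grasp point (between the pads) lies 19 mm behind it (r.grasp_offset is the z of the grasp point in the tool frame, in m); z points along the fingers, y is the direction in which the jaws open and shut (so a half turn about z gives the same grasp; the last joint's range is limited). The gripper opens to 88 mm and grips with 3 to 60 N. Pads are 19 mm wide; open, the fingers measure 130 mm over their backs; the gripper's body (78 mm by 193 mm) begins 47 mm behind the grasp point.
Start: joints at [-47.034, 20.546, 0.682, 0, -70.136, -16.507], TCP at [0.301, -0.604, 0.227] pointing down, gripper open.
Joint ranges: [-176.03, 176.03], [-82.01, 121.73], [-58.28, 71.71], [-173.87, 95.51], [-174.79, -0.11], [-173.66, 173.66]. Speed limits (degrees/s): [136.94, 136.94, 172.46, 180, 180, 180].

INTERFACE

Orientations are given as [roll, pitch, yaw] about the fixed x, y, z axes, in that order (R = Rz(yaw) Ry(pitch) Rx(roll)).
In Python, from plant import r gives the robot as it stands.
- The arm moves only by the tool carry_out, never from a script. Its argument "plan" is a list of rows, each a list of 6 numbers: the shift along the world's x, y, z in m, then the turn, a rotation vector about the world's x, y, z in rad. In form: [[tx, ty, tz, wx, wy, wz], ...]. A call has 1 to 12 rows; each row shifts and turns the pose as measured when the row begins; what a row does not reach is not made up. A row lasts 1/12 s, in which the tool goes at most 41.7 mm and 7.16 degrees, less where a joint would pass 70% of its speed; a pose out of reach is approached as far as the arm can. A call with a gripper value outside its range is refused whole. "fingers" is the closure, from -1 (fully open) to 1 (shut), set as the call begins (left out, the last holds). The fingers move at their own pace and stop on an object; "force" is the grip in N (left out, the last holds). Time passes only in rows, so rows that do not move let the fingers close. It gives the time, the measured TCP pose, the force and the opening at its end, in the units of the state.
- r.get_state(): the state, without advancing time (a new reading comes with each control period).
- r.capture(name): name is "scene" or "top" or "wrist"; returns the picture (420x560x3 uint8, red, green, blue); there is no depth.
- r.camera_model(name): a dict with "fov_y" (degrees; the focal length in pixels is half the picture's height over the tangent of half this angle, whatever the lens; pixels are square), "cx", "cy" (the principal point, pixels), "R" (3x3) and "t" (3): a world point X has camera coordinates R X + t; the wrist camera has in their place "mount" (4x4, takes a point from camera to tool coordinates, whose origin is the TCP and whose axes are the flange's). Camera axes: x right, y down, z forward; pixel columns grow to the right and rows downward; lengths in m; the calibration is good to about 2 mm. A picture is of the moment at which its call begins: read the wrist's pose just before it. camera_model takes no time and is no camera call.
- r.close_job(): hands the job in, once; it reports no verdict.
The state is a dict: "time_s": time; "joints": joint angles; "qd": joint speeds; "joint_torque": joint torques, N m; "tcp_pos": TCP position; "eef_rot": TCP orientation; "contact_force": force on the tool from outside, world axes, zero at the start; "moment": the same for the moment, N m; "gripper_width": finger opening in m.
Only numpy, scipy, OpenCV 4.12 (cv2) and the standard library are available. Lean on these libraries where they do the work, as an engineer would, in place of code of your own. Each camera call takes 0.05 s, during which the arm holds its last target.

TASK

Stand the larger, empty beaker upright on the mat of the clamp plate, between the two rubber-faced bars, and let go of it. Then take the crank by its loose black sleeve and, keeping hold of the sleeve all the way, wind it clockwise until the sprung bar has pushed the beaker against the far bar and grips it firmly, with about 25 N but never as much as 50 N (it is glass). Let go and leave the beaker clamped; leave everything else on the bench where it is.

Things in the scene. Friction and masses are not known exactly. Their poses are not given: they have to be found in the camera images.
- clamp: Fixed aluminium plate 180 x 370 mm on rubber feet, at another place and yaw each time. Origin on the bench, 25 mm from under the plate's middle; x across the plate, y along it from the gearbox and crank (-y end, to the robot's right) to the stop bar, z up. White gearbox 80 x 80 mm, top at z = 65 mm, centred at y = -155 mm; above it the crank arm turns at z = 75 to 83 mm.
- mat_spot (a point): Centre of the place for the beaker, on the mat's top (clamp x = 0, y = 55, z = 20 mm). Mat: x = +-54, y = -48 to 137 mm. A bar lies along x on either side, rubber faces 106 mm wide, z = 26 to 54 mm. Stop bar's face: anywhere from y = 105 to 130 mm, set differently each time, not measured. Sprung bar's face starts at y = -25 to -7 mm; a beaker within 8 mm of this point is clear of both.
- crank_axis (a point): Point on the crank's upright axis (x = 0, y = -155 mm in the clamp's frame) at the height of the middle of the sleeve, 112 mm. Bearing friction of 0.45 Nm (9 N along the sleeve's path while it moves) keeps the crank where it is left. The crank drives the sprung bar to the stop bar by 12 mm per rad; its springs give 8 N per mm, at their end after 12 mm.
- sleeve_mid (a point): Middle of the crank's grip sleeve: upright black cylinder 22 mm in diameter, 50 mm high (z = 87 to 137 mm; pin head, 16 mm wide, above it up to 142 mm), spinning freely on its pin, 50 mm from the crank axis. Held from above it can be led round the circle without turning the gripper. It must stay held while the crank moves.
- crank (a joint): Crank angle, rad, growing clockwise from above (closes the clamp); 0: arm along the clamp's -x; range -0.3 to 10.9; starts at 0 to 1.5 and needs 5 to 9.3 rad. Once the beaker meets the stop bar each bar's force grows 96 N per rad and pushes back at the sleeve, along its path, with 23 N per rad: 25 N is 6 N there, on top of the friction, some 0.26 rad past that meeting.
- beaker: The beaker to clamp: clear empty glass, 52 mm in diameter (57 mm over the rim), 71 mm high, 75 g. Origin: centre of its underside, z up.
- small_beaker: Bystander: smaller glass beaker with pale blue content, 48 mm wide, 59 mm high; origin at the centre of its underside.
- tape: Bystander: roll of blue tape lying flat, 55 mm wide, 19 mm high; origin under its centre.
- timer: Bystander: small white digital timer lying flat, 60 x 62 x 20 mm; origin under its centre.

How it is judged:
By the outcome, as a careful person would: the job done as asked, in the order asked, and still so for the second after the job is handed in, with the robot touching nothing.
It also fails if it takes over 72 s, if anything falls off the work surface, if the arm or the gripper's body presses on something with over 40 N, if the wrist force passes 120 N, or if a joint passes its speed limit or range.

## Working session

There is one attempt and no reset: what is moved stays moved. The work goes in short steps, Python scripts to look and compute and a tool call to move; the robot and the scene stay as the last step left them, time stands still between calls to the robot, and variables do not carry over. Pictures are saved under pics/ and viewed, and the job is handed in when it is done.

Besides the shell and the picture viewer there is one more tool, called after ">>>" as a command line: name --pt "numbers of a row" for each row, then --argument value for the rest. carry_out: Moves the arm, as the interface text tells. Its arguments: {"type":"object","properties":{"plan":{"type":"array"},"fingers":{"type":"number"},"force":{"type":"number"}},"required":["plan"]}

```bash
ls; mkdir -p pics; python3 - <<'E'
from plant import r
import cv2,json
s=r.get_state();print(s)
for n in("scene","top","wrist"):
    im=r.capture(n);cv2.imwrite(f"pics/{n}0.png",im[:,:,::-1])
    print(n,r.camera_model(n))
print(r.grasp_offset)
E
```

```text
pics
{'time_s': 0.0, 'joints': array([-4.70356151e+01,  2.05925627e+01,  6.33316738e-01, -1.94146450e-02,
       -7.01355798e+01, -1.65079540e+01]), 'qd': array([-0.05325744,  0.00338399,  0.02521033, -0.02332161, -0.00044851,
       -0.00908516]), 'joint_torque': array([-4.91702815e-05, -5.82710302e+01,  2.93061322e+01,  6.99741170e+00,
        6.84738407e-03, -1.72221044e-04]), 'tcp_pos': array([ 0.3004883 , -0.6038793 ,  0.22560871]), 'eef_rot': array([ 1.79903897e+02, -9.44855892e-03, -1.53550173e+02]), 'contact_force': array([ 1.11502224, -0.36877639,  0.33808475]), 'moment': array([ 0.00385019, -0.02486308,  0.02374066]), 'gripper_width': 0.08775018537617016}
scene {'fov_y': 46.504015051975735, 'cx': 275.84447253039724, 'cy': 213.3124138359131, 'R': array([[-0.70332133, -0.71061727, -0.0190317 ],
       [-0.50068403,  0.51419341, -0.69636244],
       [ 0.50463315, -0.48023769, -0.71743791]]), 't': array([0.4108925 , 0.38208546, 1.04078773])}
top {'fov_y': 46.84180390771391, 'cx': 276.15334713534725, 'cy': 209.23334304646676, 'R': array([[ 0.0159283 , -0.99985595,  0.00586319],
       [-0.9937044 , -0.01648013, -0.11081505],
       [ 0.11089572, -0.00406119, -0.99382375]]), 't': array([-0.03714095,  0.61314682,  1.5060997 ])}
wrist {'fov_y': 65.02646705363574, 'cx': 281.01388369577165, 'cy': 207.7473762811753, 'mount': array([[-2.20727603e-04, -9.64364993e-01, -2.64575342e-01,
         7.18364971e-02],
       [ 9.99999794e-01, -3.72161275e-04,  5.22239703e-04,
        -8.12343595e-05],
       [-6.02094384e-04, -2.64575173e-01,  9.64364877e-01,
        -1.57882878e-01],
       [ 0.00000000e+00,  0.00000000e+00,  0.00000000e+00,
         1.00000000e+00]])}
-0.0188
```

View pics/top0.png

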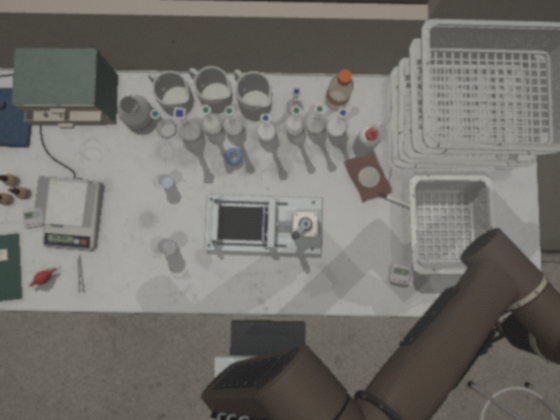

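View pics/scene0.png

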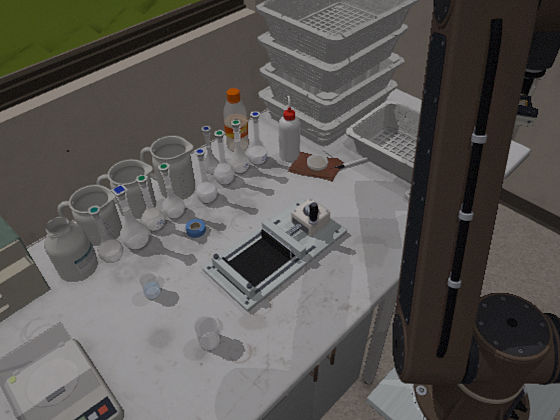

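View pics/wrist0.png

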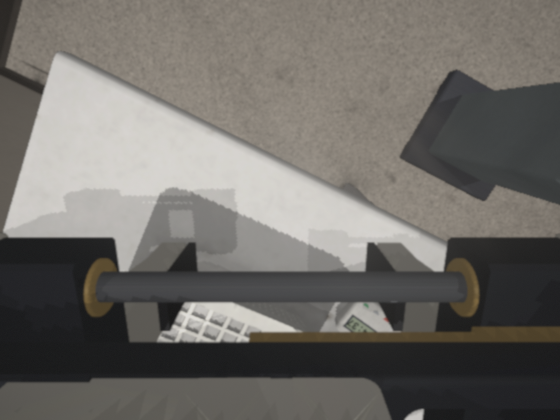

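The top picture shows the clamp around (265,224), the crank sleeve near (300,232), a clear beaker near (168,247) and the blue-filled one near (167,182). I'll enlarge these areas.

```bash
cat > h.py <<'E'
import numpy as np,cv2
from plant import r
def cam(n,T=None):
    c=r.camera_model(n);f=210/np.tan(np.radians(c['fov_y']/2))
    if n!='wrist': R=np.array(c['R']);t=np.array(c['t'])
    else:
        W=T@np.array(c['mount']);R=W[:3,:3].T;t=-R@W[:3,3]
    return R,t,f,c['cx'],c['cy']
def proj(C,X):
    R,t,f,cx,cy=C;p=R@np.asarray(X,float)+t
    return np.array([cx+f*p[0]/p[2],cy+f*p[1]/p[2]])
def ray(C,uv):
    R,t,f,cx,cy=C;d=R.T@np.array([(uv[0]-cx)/f,(uv[1]-cy)/f,1]);return -R.T@t,d
def onz(C,uv,z):
    o,d=ray(C,uv);return o+d*(z-o[2])/d[2]
def toolT(s):
    from scipy.spatial.transform import Rotation as Ro
    T=np.eye(4);T[:3,:3]=Ro.from_euler('xyz',s['eef_rot'],degrees=True).as_matrix();T[:3,3]=s['tcp_pos'];return T
def crop(im,x0,y0,x1,y1,k,name):
    c=cv2.resize(im[y0:y1,x0:x1],None,fx=k,fy=k,interpolation=cv2.INTER_CUBIC)
    st=10 if k>=4 else 20
    for x in range(-(-x0//st)*st,x1,st):
        cv2.line(c,((x-x0)*k,0),((x-x0)*k,6),(255,0,0),1);cv2.putText(c,str(x),((x-x0)*k,16),0,.35,(255,0,0),1)
    for y in range(-(-y0//st)*st,y1,st):
        cv2.line(c,(0,(y-y0)*k),(6,(y-y0)*k),(255,0,0),1);cv2.putText(c,str(y),(8,(y-y0)*k+4),0,.35,(255,0,0),1)
    cv2.imwrite(name,c[:,:,::-1])
E
python3 - <<'E'
from h import *
t=cv2.imread('pics/top0.png')[:,:,::-1];s=cv2.imread('pics/scene0.png')[:,:,::-1]
crop(t,195,180,335,270,5,'pics/tc.png')
crop(t,140,160,200,270,5,'pics/tb.png')
crop(s,190,190,350,310,5,'pics/sc.png')
crop(s,130,260,250,360,5,'pics/sb.png')
E
```

```text
(no output)
```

View pics/tc.png

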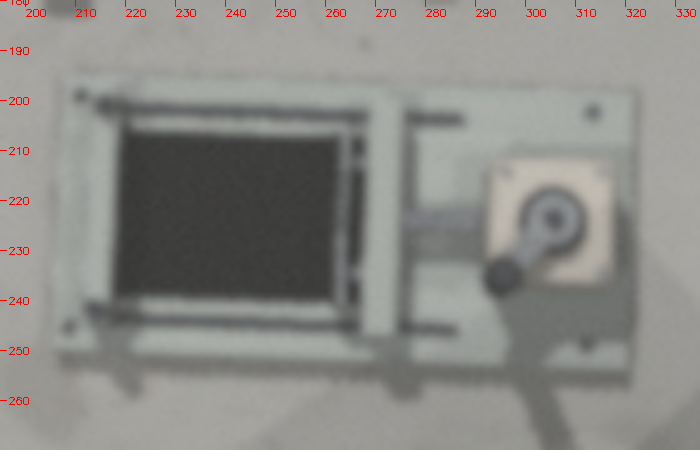

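View pics/tb.png

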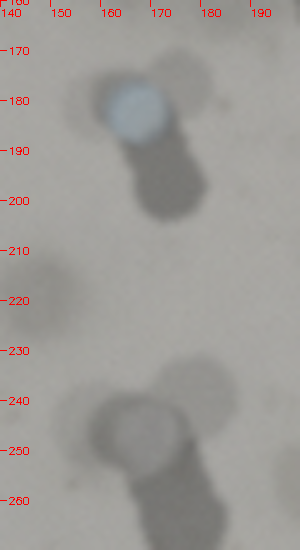

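View pics/sc.png

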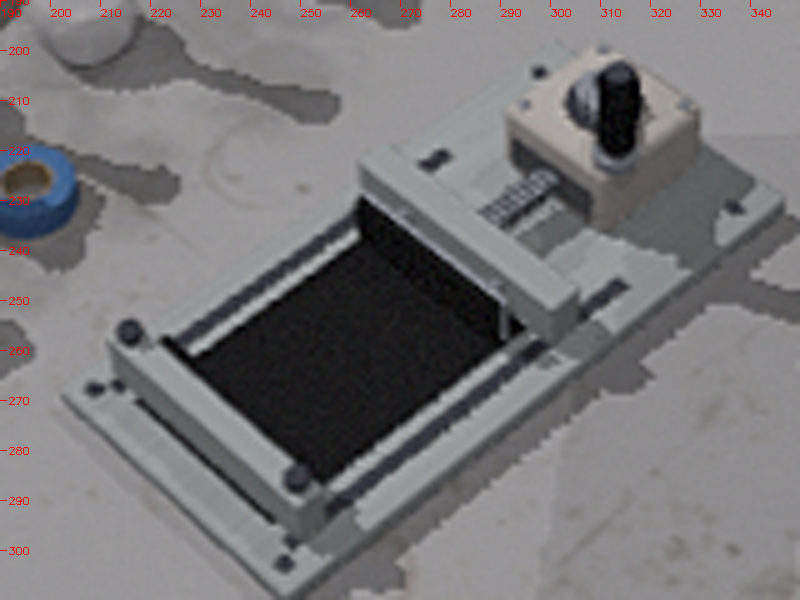

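View pics/sb.png

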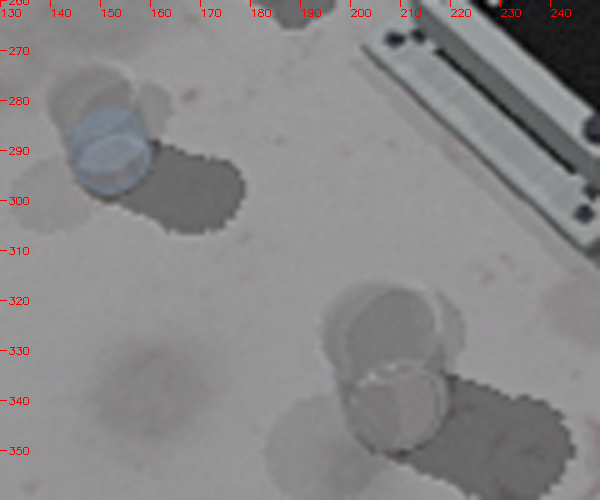

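```bash
cat > fit.py <<'E'
from h import *
from scipy.optimize import least_squares
T=cam('top');S=cam('scene')
zp=0.018
obs=[(T,(206.8,194.6),(90,160,zp)),(T,(206.2,250),(-90,160,zp)),(T,(322.4,197.6),(90,-210,zp)),(T,(321,253.5),(-90,-210,zp)),
(T,(293.2,210.6),(40,-115,.065)),(T,(317.4,212),(40,-195,.065)),(T,(316.4,236.4),(-40,-195,.065)),(T,(292.6,235),(-40,-115,.065)),
(S,(310.4,199.4),(40,-195,.065)),(S,(291.4,211.6),(40,-115,.065)),(S,(330,211.6),(-40,-195,.065)),(S,(308.4,222.3),(-40,-115,.065)),
(S,(203,269),(90,160,zp)),(S,(346.6,230),(-90,-210,zp)),(S,(247,309.6),(-90,160,zp))]
def W(p,c):
    a=p[2];x,y=np.array(c[:2])/1000
    return np.array([p[0]+x*np.cos(a)-y*np.sin(a),p[1]+x*np.sin(a)+y*np.cos(a),c[2]+(p[3] if c[2]<.03 else 0)])
res=lambda p:np.concatenate([proj(C,W(p,c))-uv for C,uv,c in obs])
q=least_squares(res,[.6,0,0,0],loss='soft_l1')
if __name__=='__main__':
    print(q.x,np.degrees(q.x[2]));print(res(q.x).reshape(-1,2).round(1))
    print('mat',W(q.x,(0,55,.02)),'axis',W(q.x,(0,-155,.112)))
    a=onz(T,(295.6,235.4),.142);print('sleeve',a)
    ax=W(q.x,(0,-155,.112));d=a-ax;print(np.hypot(*d[:2]),'crank',np.degrees(np.arctan2(d[1],-d[0])))
    for z,uv in((.0,(168,247)),(.071,(164,244))):print('bk top',z,onz(T,uv,z))
    for z,uv in((.0,(208,341)),(.071,(207,327))):print('bk sc',z,onz(S,uv,z))
E
python3 fit.py
```

```text
[ 0.56899068  0.03715451 -0.01255162 -0.00545017] -0.7191548384599916
[[ 0.5 -0.3]
 [-1.4  0.2]
 [-0.7  0. ]
 [-0.3 -0. ]
 [-0.6 -0.2]
 [ 0.9 -0.9]
 [ 1.4  0.4]
 [-0.6  1. ]
 [-0.6 -3.2]
 [-1.7 -1.1]
 [ 1.2 -1.1]
 [ 2.7  3.4]
 [-1.6 -0.6]
 [ 0.5  0.1]
 [ 0.4  0.9]]
mat [0.569681   0.09215018 0.01454983] axis [ 0.56704523 -0.11783328  0.112     ]
sleeve [ 0.52528304 -0.08505766  0.142     ]
0.05308787190802186 crank 38.12537392433266
bk top 0.0 [0.48952277 0.31852068 0.        ]
bk top 0.071 [0.49639629 0.31576509 0.071     ]
bk sc 0.0 [0.49165625 0.31393737 0.        ]
bk sc 0.071 [0.48280119 0.31316742 0.071     ]
```

Clamp fit is consistent: yaw about -0.7°, mat spot near (0.570, 0.092), crank axis near (0.567, -0.118) and crank near 0.67 rad. The large beaker is near (0.490, 0.315). I'll move over and refine with the wrist camera.

>>> carry_out --pt "0.012 0.036 0.005 0 0 0.1" --pt "0.012 0.036 0.005 0 0 0.1" --pt "0.016 0.035 0.005 0 0 0.1" --pt "0.016 0.035 0.005 0 0 0.1" --pt "0.018 0.035 0.005 0 0 0.1" --pt "0.018 0.035 0 0 0 0.1" --pt "0.02 0.034 0 0 0 0.1" --pt "0.02 0.034 0 0 0 0.1" --pt "0.022 0.033 0 0 0 0.1" --pt "0.022 0.033 0 0 0 0.1" --pt "0.022 0.033 0 0 0 0.1" --pt "0.022 0.033 0 0 0 0" --fingers -1

```text
time_s: 1.15
tcp_pos: [0.5195, -0.1771, 0.2472]
eef_rot: [179.6, -0.1, -88.0]
contact_force: [0.3, -1.6, 0.2]
gripper_width: 0.0876
```

>>> carry_out --pt "0.015 0.035 0.005 0 0 0" --pt "0.015 0.035 0.005 0 0 0" --pt "0.012 0.035 0.005 0 0 0" --pt "0 0.02 0 0 0 -0.03" --pt "0 0 0 0 0 0"

```text
time_s: 1.57
tcp_pos: [0.5655, -0.0391, 0.2609]
eef_rot: [179.5, -0.1, -89.4]
contact_force: [-0.5, 0.5, 0.1]
gripper_width: 0.0878
```

```bash
python3 - <<'E'
from h import *
s=r.get_state();im=r.capture('wrist');np.save('w1T.npy',toolT(s));cv2.imwrite('pics/w1.png',im[:,:,::-1]);print(s['tcp_pos'],s['eef_rot'],s['qd'])
E
```

```text
[ 0.5654669  -0.03908684  0.26094532] [ 1.79482484e+02 -6.99861783e-02 -8.94058664e+01] [ 0.591407    1.13038568  1.51059935  0.73814945 -0.32145968  3.83280249]
```

View pics/w1.png

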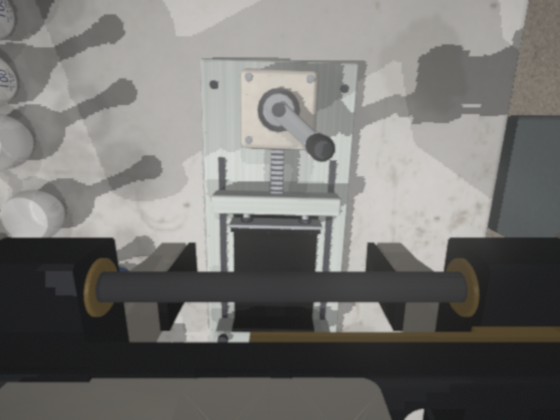

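The wrist view shows the gearbox at (243-316, 71-149), the hub at (279,109), the sleeve head at (320,147) and the sprung bar's face near row 222. I'll enlarge it.

```bash
python3 - <<'E'
from h import *
im=cv2.imread('pics/w1.png')[:,:,::-1]
crop(im,190,50,370,200,4,'pics/w1c.png')
crop(im,190,150,370,275,4,'pics/w1d.png')
E
```

```text
(no output)
```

View pics/w1c.png

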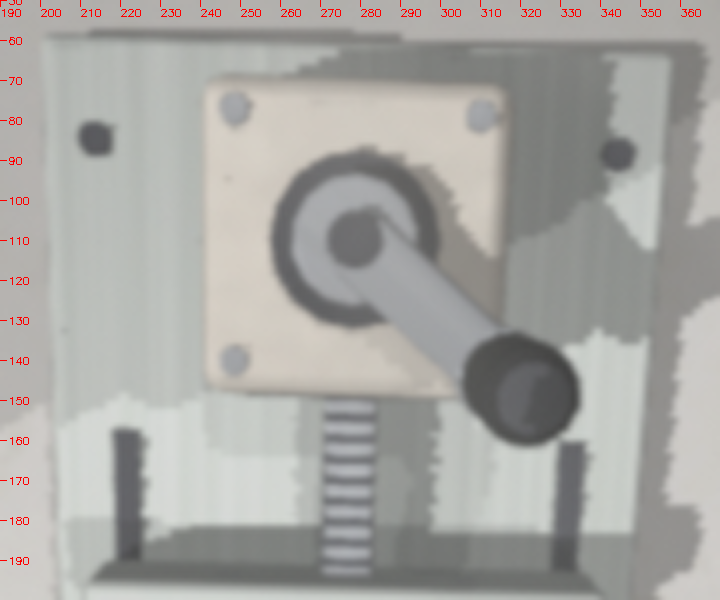

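View pics/w1d.png

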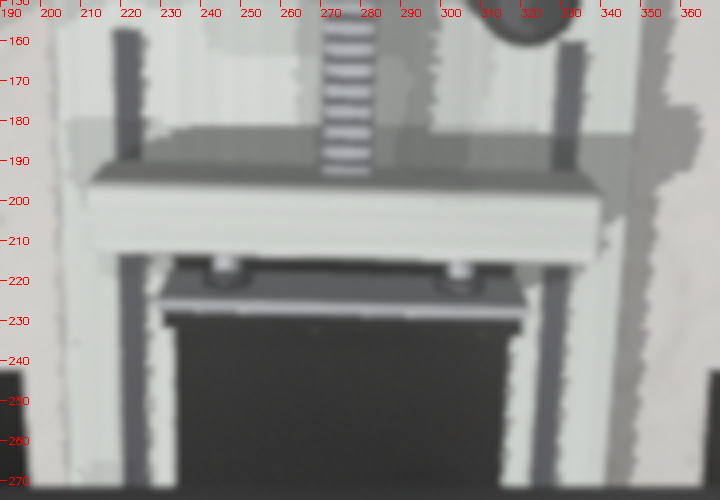

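```bash
python3 - <<'E'
from h import *
C=cam('wrist',np.load('w1T.npy'))
for z,l in((.065,[(241.5,68.5),(316,71.5),(241,147.5),(313.8,149)]),(.02,[(234,260),(316,260)]),(.142,[(321,149.3)]),(.02,[(201,60),(358,63)]),(.018,[(205.5,260),(342,260)]),(.054,[(228,227),(322,229)])):
    P=np.array([onz(C,p,z) for p in l]);print(z,P.round(4).tolist(),P.mean(0).round(4))
    if len(l)>1:print(np.linalg.norm(P[1]-P[0]))
E
```

```text
0.065 [[0.6037, -0.1573, 0.065], [0.5292, -0.1553, 0.065], [0.6059, -0.0795, 0.065], [0.5286, -0.0786, 0.065]] [ 0.5668 -0.1177  0.065 ]
0.07449537324660681
0.02 [[0.6232, 0.0701, 0.02], [0.5156, 0.0695, 0.02]] [0.5694 0.0698 0.02  ]
0.1075631798270095
0.142 [[0.531, -0.0853, 0.142]] [ 0.531  -0.0853  0.142 ]
0.02 [[0.6533, -0.1716, 0.02], [0.4775, -0.1705, 0.02]] [ 0.5654 -0.171   0.02  ]
0.17576223028471308
0.018 [[0.6609, 0.0713, 0.018], [0.481, 0.0702, 0.018]] [0.5709 0.0707 0.018 ]
0.17993829250687324
0.054 [[0.6242, 0.0131, 0.054], [0.5145, 0.0148, 0.054]] [0.5693 0.014  0.054 ]
0.10977268298528141
```

The fits agree to within 1 mm: axis (0.567, -0.118), mat spot (0.5695, 0.092), sleeve (0.531, -0.085). Now to the beaker.

>>> carry_out --pt "-0.003 0.036 -0.002 0 0 0" --pt "-0.006 0.037 -0.004 0 0 -0.01" --pt "-0.008 0.037 -0.004 0 0 0" --pt "-0.008 0.037 -0.004 0 0 0" --pt "-0.008 0.037 -0.004 0 0 0" --pt "-0.008 0.037 -0.004 0 0 0" --pt "-0.008 0.037 -0.004 0 0 0" --pt "-0.008 0.037 -0.004 0 0 0" --pt "-0.008 0.032 -0.004 0 0 0" --pt "-0.005 0.015 0 0 0 0" --pt "0 0 0 0 0 0"

```text
time_s: 2.53
tcp_pos: [0.4911, 0.3052, 0.2238]
eef_rot: [179.4, -0.3, -90.4]
contact_force: [0.2, -0.1, 0.4]
gripper_width: 0.0877
```

```bash
python3 - <<'E'
from h import *
s=r.get_state();im=r.capture('wrist');np.save('w2T.npy',toolT(s));cv2.imwrite('pics/w2.png',im[:,:,::-1]);print(s['tcp_pos'],s['eef_rot'],s['qd'],s['joints'])
C=cam('wrist',toolT(s));print(proj(C,(.49,.316,0)),proj(C,(.49,.316,.071)))
E
```

```text
[0.49106618 0.30521548 0.22380565] [179.39026503  -0.28728119 -90.35173797] [-0.20742634  0.52044654 -0.82875029 -0.09730055  0.30190745  1.41122823] [ 51.02988745  12.01312348 -11.42682446  -0.32236507 -67.16538761
 -51.25648331]
[279.43278714 190.26868927] [279.86429823 205.46058365]
```

View pics/w2.png

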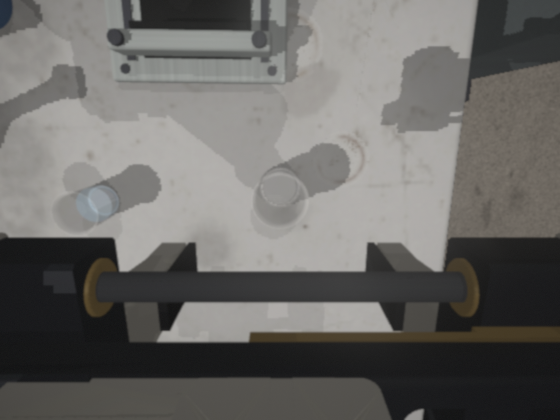

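```bash
python3 - <<'E'
from h import *
im=cv2.imread('pics/w2.png')[:,:,::-1]
crop(im,235,150,335,245,7,'pics/w2c.png')
E
```

```text
(no output)
```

View pics/w2c.png

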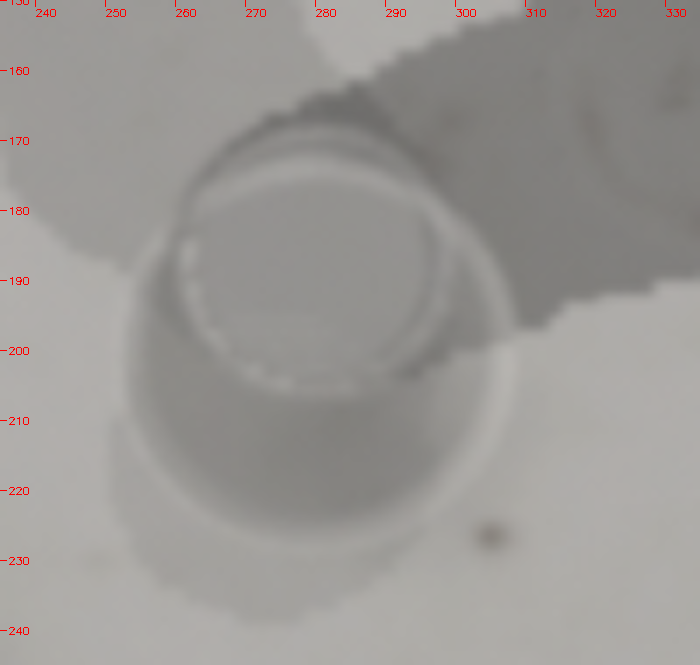

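```bash
python3 - <<'E'
from h import *
C=cam('wrist',np.load('w2T.npy'))
print(onz(C,(279.5,200.2),.071),onz(C,(279.,186.8),0.0), onz(C,(307.5,200),.071)-onz(C,(251.5,200),.071))
E
```

```text
[0.49031534 0.31071294 0.071     ] [0.49047895 0.31181426 0.        ] [-0.05440473  0.00048891  0.        ]
```

Beaker at (0.490, 0.311) from both rim and base. Descending over it.

>>> carry_out --pt "-0.001 0.006 -0.02 0.005 -0.01 0.005" --pt "0 0 -0.03 0 0 0" --pt "0 0 -0.03 0 0 0" --pt "0 0 -0.03 0 0 0" --pt "0 0 -0.03 0 0 0" --pt "0 0 -0.02 0 0 0" --pt "0 0 -0.01 0 0 0" --pt "0 0 0 0 0 0"

```text
time_s: 3.25
tcp_pos: [0.495, 0.2978, 0.0503]
eef_rot: [-179.8, 0.1, -90.5]
contact_force: [-0.6, -0.3, -0.1]
gripper_width: 0.0875
```

>>> carry_out --pt "-0.0025 0.007 0 0 0 0" --pt "-0.002 0.006 0 0 0 0" --pt "0 0 -0.01 0 0 0" --pt "0 0 -0.008 0 0 0" --pt "0 0 0 0 0 0"

```text
time_s: 3.67
tcp_pos: [0.4931, 0.3104, 0.0344]
eef_rot: [-179.6, 0.3, -90.6]
contact_force: [-0.3, 0.1, -0.4]
gripper_width: 0.0875
```

>>> carry_out --pt "-0.003 0.001 -0.004 0 -0.005 0.008" --pt "0 0 0 0 0 0"

```text
time_s: 3.83
tcp_pos: [0.49, 0.3118, 0.0302]
eef_rot: [-179.2, 0.4, -90.1]
contact_force: [-0.1, -0.8, -0.4]
gripper_width: 0.0877
```

>>> carry_out --pt "0 0 0 0 0 0" --pt "0 0 0 0 0 0" --pt "0 0 0 0 0 0" --pt "0 0 0 0 0 0" --pt "0 0 0 0 0 0" --pt "0 0 0 0 0 0" --fingers 1 --force 10

```text
time_s: 4.33
tcp_pos: [0.49, 0.3125, 0.0312]
eef_rot: [-179.2, 0.4, -90.0]
contact_force: [-0.8, -0.3, -0.6]
gripper_width: 0.0542
```

>>> carry_out --pt "0 0 0 0 0 0" --pt "0 0 0 0 0 0" --pt "0 0 0 0 0 0"

```text
time_s: 4.58
tcp_pos: [0.49, 0.3123, 0.0311]
eef_rot: [-179.2, 0.4, -90.0]
contact_force: [0.4, 0.2, -0.2]
gripper_width: 0.0538
```

>>> carry_out --pt "0 0 0.015 0 0 0" --pt "0 0 0.025 0 0.007 0" --pt "0 0 0.03 -0.007 0.007 0" --pt "0 -0.01 0.02 0 0 0" --pt "0.006 -0.025 0.01 0 0 0" --pt "0.01 -0.03 0 0 0 0" --pt "0.013 -0.033 0 0 0 0" --pt "0.013 -0.033 0 0 0 0" --pt "0.013 -0.03 0 0 0 0" --pt "0.01 -0.03 0 0 0 0" --pt "0.005 -0.015 0 0 0 0" --pt "0 0 0 0 0 0"

```text
time_s: 5.58
tcp_pos: [0.5604, 0.0976, 0.1358]
eef_rot: [-180.0, -0.1, -89.8]
contact_force: [0.7, 0.3, -0.1]
gripper_width: 0.0546
```

>>> carry_out --pt "0.005 -0.003 0 0 0 0" --pt "0.004 -0.002 -0.01 0 0 0" --pt "0 0 -0.01 0 0 0" --pt "0 0 0 0 0 0"

```text
time_s: 5.92
tcp_pos: [0.5702, 0.0925, 0.1141]
eef_rot: [-179.9, -0.0, -89.8]
contact_force: [-0.5, 0.7, -1.9]
gripper_width: 0.0546
```

```bash
python3 - <<'E'
from h import *
s=r.get_state();im=r.capture('wrist');im2=r.capture('scene');np.save('w3T.npy',toolT(s));cv2.imwrite('pics/w3.png',im[:,:,::-1]);print(s['tcp_pos'],s['eef_rot'])
crop(im2,180,170,360,320,4,'pics/s3.png')
E
```

```text
[0.57024984 0.09251599 0.11405175] [-1.79921863e+02 -3.37455226e-02 -8.98481738e+01]
```

View pics/w3.png

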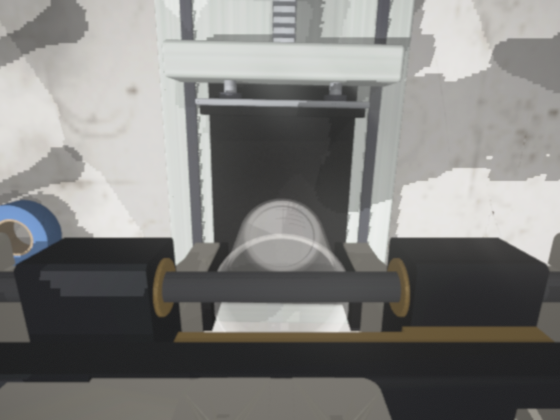

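View pics/s3.png

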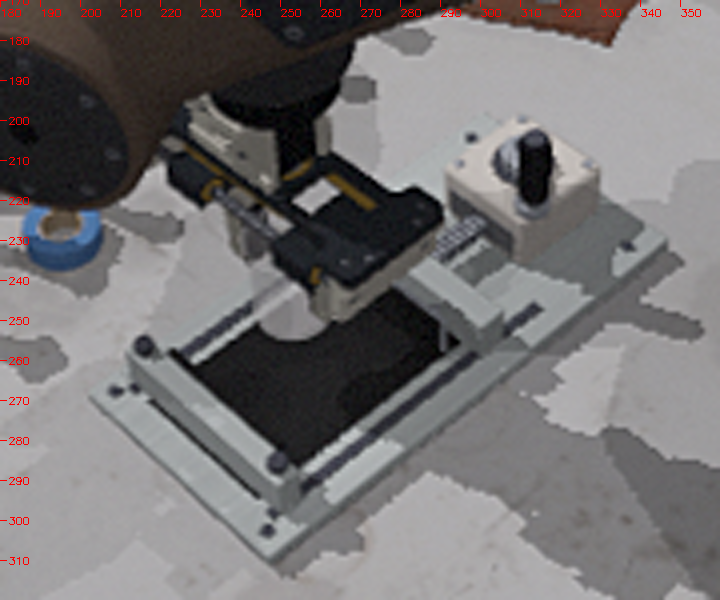

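The beaker is held upright above the mat, base ellipse near (282,237) in the wrist view. Lowering it.

>>> carry_out --pt "-0.0005 0 -0.02 0 0 0" --pt "0 0 -0.02 0 0 0" --pt "0 0 -0.01 0 0 0" --pt "0 0 -0.004 0 0 0" --pt "0 0 0 0 0 0" --pt "0 0 0 0 0 0"

```text
time_s: 6.52
tcp_pos: [0.5711, 0.0967, 0.0614]
eef_rot: [-179.7, -0.0, -89.4]
contact_force: [0.6, 0.6, -0.3]
gripper_width: 0.0543
```

>>> carry_out --pt "-0.001 -0.004 -0.003 0 0.004 -0.005" --pt "0 0 -0.003 0 0 0" --pt "0 0 -0.002 0 0 0" --pt "0 0 0 0 0 0"

```text
time_s: 6.85
tcp_pos: [0.5715, 0.0931, 0.0554]
eef_rot: [-179.7, 0.1, -89.7]
contact_force: [-0.6, 0.4, -0.8]
gripper_width: 0.0542
```

>>> carry_out --pt "-0.001 -0.001 -0.002 0 0.003 0" --pt "0 0 -0.002 0 0 0" --pt "0 0 0 0 0 0"

```text
time_s: 7.1
tcp_pos: [0.5709, 0.092, 0.0518]
eef_rot: [-179.8, 0.1, -89.7]
contact_force: [0.3, 0.2, 0.1]
gripper_width: 0.0545
```

>>> carry_out --pt "0 0 -0.001 0 0 0" --pt "0 0 0 0 0 0"

```text
time_s: 7.27
tcp_pos: [0.5712, 0.0919, 0.0509]
eef_rot: [-179.8, 0.1, -89.7]
contact_force: [0.8, -0.2, -0.2]
gripper_width: 0.0542
```

>>> carry_out --pt "0 0 0 0 0 0" --pt "0 0 0 0 0 0" --pt "0 0 0 0 0 0" --pt "0 0 0 0 0 0" --pt "0 0 0 0 0 0" --pt "0 0 0 0 0 0" --fingers -1

```text
time_s: 7.77
tcp_pos: [0.5715, 0.0922, 0.0512]
eef_rot: [-179.8, 0.1, -89.7]
contact_force: [0.4, -0.6, 0.1]
gripper_width: 0.086
```

>>> carry_out --pt "0 0 0.015 0 0 0" --pt "0 0 0.025 0 0 0" --pt "0 0 0.03 0 0 0" --pt "0 0 0.035 0 0 0" --pt "0 0 0.035 0 0 0" --pt "0 0 0.02 0 0 0" --pt "0 0 0.01 0 0 0" --pt "0 0 0 0 0 0"

```text
time_s: 8.43
tcp_pos: [0.5682, 0.0905, 0.2276]
eef_rot: [180.0, -0.0, -89.7]
contact_force: [0.2, 0.6, 0.2]
gripper_width: 0.0874
```

```bash
python3 - <<'E'
from h import *
s=r.get_state();im=r.capture('wrist');np.save('w4T.npy',toolT(s));cv2.imwrite('pics/w4.png',im[:,:,::-1]);print(s['tcp_pos'],s['eef_rot'])
C=cam('wrist',toolT(s));print(proj(C,(.5695,.0923,.02)),proj(C,(.5695,.0923,.091)))
E
```

```text
[0.56820683 0.09050164 0.22764418] [ 1.79962002e+02 -2.35625771e-02 -8.97464732e+01]
[279.18112909 184.6265288 ] [278.81215015 199.79946985]
```

View pics/w4.png

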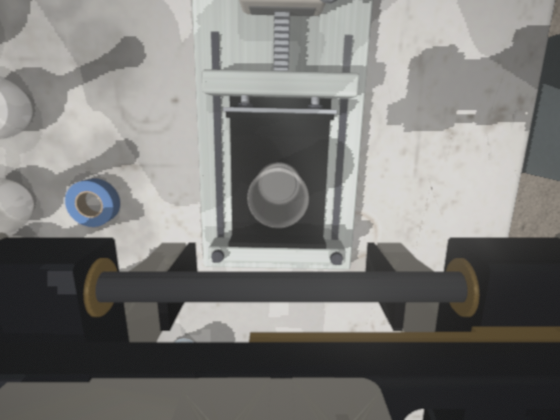

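The beaker stands upright at the predicted spot (base (278,184), rim (278,196)), between the bars. I'll crop to measure the stop bar's face.

```bash
python3 - <<'E'
from h import *
im=cv2.imread('pics/w4.png')[:,:,::-1]
crop(im,195,85,365,275,4,'pics/w4c.png')
E
```

```text
(no output)
```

View pics/w4c.png

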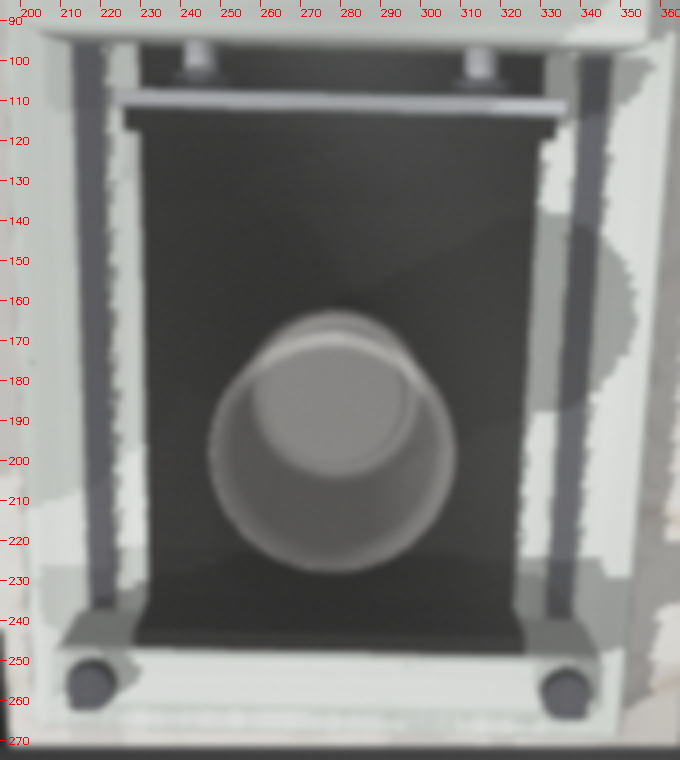

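```bash
python3 - <<'E'
from h import *
C=cam('wrist',np.load('w4T.npy'))
for z in(.054,.06):print('stop',onz(C,(279,248.5),z),'spr',onz(C,(279,112.5),z))
print('bk',onz(C,(278,183.5),.02),onz(C,(278,198),.091))
E
```

```text
stop [0.56935969 0.15568139 0.054     ] spr [0.56972489 0.01454803 0.054     ]
stop [0.56933419 0.15320974 0.06      ] spr [0.56969278 0.0146304  0.06      ]
bk [0.57083553 0.09101298 0.02      ] [0.57025099 0.09059844 0.091     ]
```

>>> carry_out --pt "-0.004 -0.02 0 0 0 0" --pt "-0.007 -0.03 0 0 0 0" --pt "-0.007 -0.03 0 0 0 0" --pt "-0.007 -0.03 0 0 0 0" --pt "-0.007 -0.025 0 0 0 0" --pt "-0.004 -0.01 0 0 0 0" --pt "0 0 0 0 0 0" --fingers -0.1

```text
time_s: 9.07
tcp_pos: [0.5257, -0.0587, 0.217]
eef_rot: [179.2, -0.1, -89.6]
contact_force: [-0.1, -0.3, -0.3]
gripper_width: 0.0494
```

```bash
python3 - <<'E'
from h import *
s=r.get_state();im=r.capture('wrist');np.save('w5T.npy',toolT(s));cv2.imwrite('pics/w5.png',im[:,:,::-1]);print(s['tcp_pos'],s['eef_rot'],s['gripper_width'])
C=cam('wrist',toolT(s));p=proj(C,(.531,-.0853,.142));print(p)
crop(im,200,100,360,260,4,'pics/w5c.png')
E
```

```text
[ 0.52568429 -0.05866731  0.21696158] [ 1.79212839e+02 -8.02426639e-02 -8.96049152e+01] 0.04939229827081144
[271.52582157 182.14583078]
```

View pics/w5c.png

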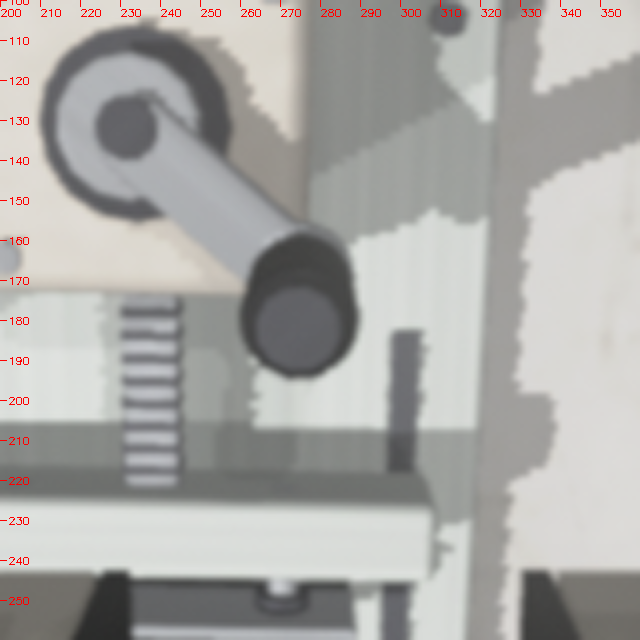

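```bash
python3 - <<'E'
from h import *
C=cam('wrist',np.load('w5T.npy'))
print(onz(C,(274.4,182.3),.142),onz(C,(231.5,131.5),.083))
a=onz(C,(274.4,182.3),.142)-np.array([.567,-.1177,.142]);print(np.hypot(a[0],a[1]),np.arctan2(a[1],-a[0])+.0125)
E
```

```text
[ 0.52893818 -0.08519605  0.142     ] [ 0.56630514 -0.11819402  0.083     ]
0.050052063324087175 0.7192988884212986
```

>>> carry_out --pt "0.0015 -0.013 -0.005 0 -0.007 0" --pt "0.001 -0.01 -0.015 0 -0.005 0" --pt "0.001 -0.003 -0.015 0 0 0" --pt "0 0 -0.005 0 0 0" --pt "0 0 0 0 0 0"

```text
time_s: 9.53
tcp_pos: [0.5309, -0.081, 0.1733]
eef_rot: [179.9, -0.1, -89.5]
contact_force: [0.0, 0.3, 0.0]
gripper_width: 0.0482
```

>>> carry_out --pt "-0.001 -0.003 -0.01 0 0 0" --pt "-0.001 -0.001 -0.015 0 0 -0.005" --pt "0 0 -0.015 0 0 0" --pt "0 0 -0.01 0 0 0" --pt "0 0 0 0 0 0"

```text
time_s: 9.95
tcp_pos: [0.5308, -0.0819, 0.1213]
eef_rot: [180.0, -0.0, -89.6]
contact_force: [-0.4, -0.6, -0.3]
gripper_width: 0.0479
```

>>> carry_out --pt "-0.0015 -0.003 -0.008 0 0 0" --pt "-0.001 -0.001 -0.01 0 0 -0.005" --pt "0 0 -0.006 0 0 0" --pt "0 0 0 0 0 0"

```text
time_s: 10.28
tcp_pos: [0.5291, -0.0852, 0.0962]
eef_rot: [-179.9, -0.0, -89.8]
contact_force: [-0.6, 0.1, 1.0]
gripper_width: 0.0483
```

>>> carry_out --pt "0 0 0 0 0 0" --pt "0 0 0 0 0 0" --pt "0 0 0 0 0 0" --pt "0 0 0 0 0 0" --pt "0 0 0 0 0 0" --pt "0 0 0 0 0 0" --fingers 1 --force 50

```text
time_s: 10.78
tcp_pos: [0.5298, -0.0852, 0.0972]
eef_rot: [-179.8, -0.0, -89.8]
contact_force: [0.8, -1.3, -3.7]
gripper_width: 0.0211
```

```bash
cat > w.py <<'E'
from h import *
import sys,json
A=np.array([.567,-.1177])
turns=int(sys.argv[1]);steps=eval(sys.argv[2])
s=r.get_state();d=s['tcp_pos'][:2]-A
phi=np.arctan2(d[1],-d[0])+2*np.pi*turns
t=np.array([np.sin(phi),np.cos(phi)]);F=s['contact_force']
print('t',s['time_s'],'phi',phi,'r',np.hypot(*d),'Ft',F[:2]@t,'Fr',F[:2]@np.array([-np.cos(phi),np.sin(phi)]),'z',s['tcp_pos'][2],s['eef_rot'],s['gripper_width'])
R=.05;out=[];p=d.copy()
for i,st in enumerate(steps):
    phi+=st;q=R*np.array([-np.cos(phi),np.sin(phi)]);v=(q-p).round(4);out.append([*v.tolist(),0,0,0,0]);p=p+v
print(json.dumps(out))
E
python3 w.py 0 '[.08]+[.16]*11'
```

```text
t 10.7833 phi 0.7176968860025268 r 0.04939169895049589 Ft -0.4454147248434143 Fr -1.39567642471737 z 0.09717760921433599 [-1.79813958e+02 -3.13261158e-02 -8.97776376e+01] 0.021087940588613928
[[0.0023, 0.0033, 0, 0, 0, 0], [0.0061, 0.0051, 0, 0, 0, 0], [0.0069, 0.0041, 0, 0, 0, 0], [0.0075, 0.0029, 0, 0, 0, 0], [0.0078, 0.0017, 0, 0, 0, 0], [0.008, 0.0004, 0, 0, 0, 0], [0.0079, -0.0009, 0, 0, 0, 0], [0.0077, -0.0021, 0, 0, 0, 0], [0.0073, -0.0033, 0, 0, 0, 0], [0.0066, -0.0044, 0, 0, 0, 0], [0.0059, -0.0054, 0, 0, 0, 0], [0.0049, -0.0063, 0, 0, 0, 0]]
```

Start with a half-length call to see how the arm tracks.

>>> carry_out --pt "0.0023 0.0033 0 0 0 0" --pt "0.0061 0.0051 0 0 0 0" --pt "0.0069 0.0041 0 0 0 0" --pt "0.0075 0.0029 0 0 0 0" --pt "0.0078 0.0017 0 0 0 0" --pt "0.008 0.0004 0 0 0 0"

```text
time_s: 11.28
tcp_pos: [0.5531, -0.0705, 0.097]
eef_rot: [178.6, -0.2, -90.1]
contact_force: [-13.6, 14.8, 11.3]
gripper_width: 0.0214
```

```bash
python3 w.py 0 '[.16]*10'
```

```text
t 11.2833 phi 1.2835286871724674 r 0.04919469392708488 Ft -8.894016741489015 Fr 18.04355678467275 z 0.09704105781301944 [178.61102181  -0.22163101 -90.05223856] 0.021405689951671032
[[0.0076, 0.0024, 0, 0, 0, 0], [0.008, 0.0004, 0, 0, 0, 0], [0.0079, -0.0009, 0, 0, 0, 0], [0.0077, -0.0022, 0, 0, 0, 0], [0.0073, -0.0033, 0, 0, 0, 0], [0.0066, -0.0045, 0, 0, 0, 0], [0.0058, -0.0054, 0, 0, 0, 0], [0.0049, -0.0064, 0, 0, 0, 0], [0.0038, -0.007, 0, 0, 0, 0], [0.0027, -0.0075, 0, 0, 0, 0]]
```

```bash
cat > w.py <<'E'
from h import *
import sys,json
from scipy.spatial.transform import Rotation as Ro
A=np.array([.567,-.1177])
turns=int(sys.argv[1]);steps=eval(sys.argv[2]);k=float(sys.argv[3]);hold=int(sys.argv[4]) if len(sys.argv)>4 else 0
s=r.get_state();d=s['tcp_pos'][:2]-A
phi=np.arctan2(d[1],-d[0])%(2*np.pi)+2*np.pi*turns
t=np.array([np.sin(phi),np.cos(phi)]);F=s['contact_force']
print('t',s['time_s'],'phi',phi.round(3),'r',np.hypot(*d).round(4),'Ft',(F[:2]@t).round(1),'Fr',(F[:2]@np.array([-np.cos(phi),np.sin(phi)])).round(1),'Fz',F[2].round(1),'z',s['tcp_pos'][2].round(4),s['eef_rot'].round(2),s['gripper_width'].round(4))
E=(Ro.from_euler('xyz',[180,0,-90],degrees=True)*Ro.from_euler('xyz',s['eef_rot'],degrees=True).inv()).as_rotvec()
n=max(2,len(steps)//2)
out=[]
for i,st in enumerate(steps):
    m=phi+k*st/2;v=.05*st*np.array([np.sin(m),np.cos(m)]);phi+=k*st
    out.append([*v.round(4).tolist(),0,*((E/n).round(4).tolist() if i<n else [0,0,0])])
print(json.dumps(out));print('end phi',phi)
E
python3 w.py 0 '[.16]*10' .7
```

```text
Traceback (most recent call last):
  File "w.py", line 9, in <module>
    print('t',s['time_s'],'phi',phi.round(3),'r',np.hypot(*d).round(4),'Ft',(F[:2]@t).round(1),'Fr',(F[:2]@np.array([-np.cos(phi),np.sin(phi)])).round(1),'Fz',F[2].round(1),'z',s['tcp_pos'][2].round(4),s['eef_rot'].round(2),s['gripper_width'].round(4))
                                                                                                                                                                                                                                ^^^^^^^^^^^^^^^^^^^^^^^^
AttributeError: 'float' object has no attribute 'round'
```

```bash
sed -i "s/,s\['gripper_width'\].round(4))/,round(s['gripper_width'],4))/" w.py; python3 w.py 0 '[.16]*10' .7
```

```text
t 11.2833 phi 1.284 r 0.0492 Ft -8.9 Fr 18.0 Fz 11.3 z 0.097 [178.61  -0.22 -90.05] 0.0214
[[0.0078, 0.0018, 0, 0.0008, -0.0048, 0.0002], [0.0079, 0.001, 0, 0.0008, -0.0048, 0.0002], [0.008, 0.0001, 0, 0.0008, -0.0048, 0.0002], [0.008, -0.0008, 0, 0.0008, -0.0048, 0.0002], [0.0078, -0.0017, 0, 0.0008, -0.0048, 0.0002], [0.0076, -0.0026, 0, 0, 0, 0], [0.0072, -0.0034, 0, 0, 0, 0], [0.0068, -0.0042, 0, 0, 0, 0], [0.0063, -0.0049, 0, 0, 0, 0], [0.0057, -0.0056, 0, 0, 0, 0]]
end phi 2.4035286871724684
```

>>> carry_out --pt "0.0078 0.0018 0 0.001 -0.005 0" --pt "0.0079 0.001 0 0.001 -0.005 0" --pt "0.008 0.0001 0 0.001 -0.005 0" --pt "0.008 -0.0008 0 0.001 -0.005 0" --pt "0.0078 -0.0017 0 0.001 -0.005 0" --pt "0.0076 -0.0026 0 0 0 0" --pt "0.0072 -0.0034 0 0 0 0" --pt "0.0068 -0.0042 0 0 0 0"

```text
time_s: 11.95
tcp_pos: [0.5982, -0.0787, 0.0969]
eef_rot: [178.3, 0.2, -90.2]
contact_force: [-8.9, 4.3, 5.2]
gripper_width: 0.0213
```

```bash
python3 w.py 0 '[.16]*12' .8
```

```text
t 11.95 phi 2.246 r 0.0499 Ft -9.6 Fr -2.2 Fz 5.2 z 0.0969 [ 1.7834e+02  1.7000e-01 -9.0190e+01] 0.0213
[[0.0059, -0.0054, 0, -0.0005, -0.0048, 0.0005], [0.0052, -0.0061, 0, -0.0005, -0.0048, 0.0005], [0.0044, -0.0067, 0, -0.0005, -0.0048, 0.0005], [0.0035, -0.0072, 0, -0.0005, -0.0048, 0.0005], [0.0025, -0.0076, 0, -0.0005, -0.0048, 0.0005], [0.0015, -0.0079, 0, -0.0005, -0.0048, 0.0005], [0.0005, -0.008, 0, 0, 0, 0], [-0.0005, -0.008, 0, 0, 0, 0], [-0.0015, -0.0079, 0, 0, 0, 0], [-0.0025, -0.0076, 0, 0, 0, 0], [-0.0035, -0.0072, 0, 0, 0, 0], [-0.0044, -0.0067, 0, 0, 0, 0]]
end phi 3.782348196859396
```

Tracking well (Ft ≈ -9 N friction, radius 49.9 mm). Continue.

>>> carry_out --pt "0.0059 -0.0054 0 -0.001 -0.007 0.001" --pt "0.0052 -0.0061 0 -0.001 -0.007 0.001" --pt "0.0045 -0.0066 0 -0.001 -0.007 0.001" --pt "0.0036 -0.0071 0 0 -0.007 0" --pt "0.0027 -0.0075 0 0 -0.005 0" --pt "0.0017 -0.0078 0 0 -0.005 0" --pt "0.0007 -0.008 0 0 -0.003 0" --pt "-0.0003 -0.008 0 0 -0.003 0" --pt "-0.0012 -0.0079 0 0 0 0" --pt "-0.0022 -0.0077 0 0 0 0"

```text
time_s: 12.78
tcp_pos: [0.6134, -0.1381, 0.0971]
eef_rot: [-179.7, 1.0, -89.9]
contact_force: [-1.0, 11.0, 1.8]
gripper_width: 0.0209
```

```bash
python3 w.py 0 '[.16]*12' .78
```

```text
t 12.7833 phi 3.555 r 0.0507 Ft -9.7 Fr -5.3 Fz 1.8 z 0.0971 [-179.7     0.97  -89.89] 0.0209
[[-0.0037, -0.0071, 0, -0.0028, 0.0009, -0.0003], [-0.0045, -0.0066, 0, -0.0028, 0.0009, -0.0003], [-0.0053, -0.006, 0, -0.0028, 0.0009, -0.0003], [-0.006, -0.0053, 0, -0.0028, 0.0009, -0.0003], [-0.0066, -0.0045, 0, -0.0028, 0.0009, -0.0003], [-0.0071, -0.0036, 0, -0.0028, 0.0009, -0.0003], [-0.0075, -0.0027, 0, 0, 0, 0], [-0.0078, -0.0018, 0, 0, 0, 0], [-0.008, -0.0008, 0, 0, 0, 0], [-0.008, 0.0002, 0, 0, 0, 0], [-0.0079, 0.0012, 0, 0, 0, 0], [-0.0077, 0.0022, 0, 0, 0, 0]]
end phi 5.052435376518755
```

>>> carry_out --pt "-0.0037 -0.0071 0 -0.003 0.001 0" --pt "-0.0045 -0.0066 0 -0.003 0.001 0" --pt "-0.0053 -0.006 0 -0.003 0.001 0" --pt "-0.006 -0.0053 0 -0.003 0.001 0" --pt "-0.0066 -0.0045 0 -0.003 0.001 0" --pt "-0.0071 -0.0036 0 -0.003 0.001 0" --pt "-0.0075 -0.0027 0 -0.003 0 0" --pt "-0.0078 -0.0018 0 -0.003 0 0" --pt "-0.008 -0.0008 0 0 0 0" --pt "-0.008 0.0002 0 0 0 0" --pt "-0.0079 0.0012 0 0 0 0" --pt "-0.0077 0.0022 0 0 0 0"

```text
time_s: 13.78
tcp_pos: [0.5559, -0.1664, 0.0973]
eef_rot: [-177.7, -0.2, -89.5]
contact_force: [7.8, -8.2, -8.6]
gripper_width: 0.0215
```

```bash
python3 w.py 0 '[.16]*12' .78
```

```text
t 13.7833 phi 4.935 r 0.05 Ft -9.5 Fr 6.3 Fz -8.6 z 0.0973 [-177.7    -0.18  -89.47] 0.0215
[[-0.0077, 0.0023, 0, 0.0005, 0.0067, -0.0015], [-0.0073, 0.0032, 0, 0.0005, 0.0067, -0.0015], [-0.0069, 0.0041, 0, 0.0005, 0.0067, -0.0015], [-0.0063, 0.0049, 0, 0.0005, 0.0067, -0.0015], [-0.0057, 0.0057, 0, 0.0005, 0.0067, -0.0015], [-0.0049, 0.0063, 0, 0.0005, 0.0067, -0.0015], [-0.0041, 0.0069, 0, 0, 0, 0], [-0.0032, 0.0073, 0, 0, 0, 0], [-0.0023, 0.0077, 0, 0, 0, 0], [-0.0013, 0.0079, 0, 0, 0, 0], [-0.0003, 0.008, 0, 0, 0, 0], [0.0007, 0.008, 0, 0, 0, 0]]
end phi 6.433066813077568
```

>>> carry_out --pt "-0.0077 0.0023 0 0.0005 0.008 -0.0015" --pt "-0.0073 0.0032 0 0.0005 0.008 -0.0015" --pt "-0.0069 0.0041 0 0.0005 0.008 -0.0015" --pt "-0.0063 0.0049 0 0.0005 0.008 -0.0015" --pt "-0.0057 0.0057 0 0 0.006 -0.0015" --pt "-0.0049 0.0063 0 0 0.006 -0.0015" --pt "-0.0041 0.0069 0 0 0.003 0" --pt "-0.0032 0.0073 0 0 0.003 0" --pt "-0.0023 0.0077 0 0 0 0" --pt "-0.0013 0.0079 0 0 0 0"

```text
time_s: 14.62
tcp_pos: [0.5175, -0.1159, 0.0972]
eef_rot: [-179.5, -0.7, -90.0]
contact_force: [8.7, -9.8, -9.2]
gripper_width: 0.0211
```

```bash
python3 w.py 0 '[.16]*12' .78
```

```text
t 14.6167 phi 0.035 r 0.0495 Ft -9.5 Fr -9.0 Fz -9.2 z 0.0972 [-179.46   -0.65  -89.97] 0.0211
[[0.0008, 0.008, 0, 0.0019, 0.0016, -0.0001], [0.0018, 0.0078, 0, 0.0019, 0.0016, -0.0001], [0.0027, 0.0075, 0, 0.0019, 0.0016, -0.0001], [0.0036, 0.0071, 0, 0.0019, 0.0016, -0.0001], [0.0045, 0.0066, 0, 0.0019, 0.0016, -0.0001], [0.0053, 0.006, 0, 0.0019, 0.0016, -0.0001], [0.006, 0.0053, 0, 0, 0, 0], [0.0066, 0.0045, 0, 0, 0, 0], [0.0071, 0.0037, 0, 0, 0, 0], [0.0075, 0.0027, 0, 0, 0, 0], [0.0078, 0.0018, 0, 0, 0, 0], [0.008, 0.0008, 0, 0, 0, 0]]
end phi 1.533048744506476
```

>>> carry_out --pt "0.0008 0.008 0 0.002 0.002 0" --pt "0.0018 0.0078 0 0.002 0.002 0" --pt "0.0027 0.0075 0 0.002 0.002 0" --pt "0.0036 0.0071 0 0.002 0.002 0" --pt "0.0045 0.0066 0 0.002 0.002 0" --pt "0.0053 0.006 0 0.002 0.002 0" --pt "0.006 0.0053 0 0 0 0"

```text
time_s: 15.2
tcp_pos: [0.539, -0.0767, 0.097]
eef_rot: [179.4, -0.8, -90.0]
contact_force: [-3.9, -12.0, 2.8]
gripper_width: 0.0214
```

```bash
python3 w.py 1 '[.1]*8' .7; python3 - <<'E'
from h import *
im=r.capture('top');crop(im,195,180,335,270,5,'pics/t6.png')
s=r.get_state();im=r.capture('wrist');cv2.imwrite('pics/w6.png',im[:,:,::-1])
im=r.capture('scene');crop(im,190,190,350,310,5,'pics/s6.png')
E
```

```text
t 15.2 phi 7.256 r 0.0496 Ft -10.0 Fr -7.7 Fz 2.8 z 0.097 [179.35  -0.81 -89.99] 0.0214
[[0.0042, 0.0027, 0, 0.0035, -0.0028, -0.0], [0.0044, 0.0024, 0, 0.0035, -0.0028, -0.0], [0.0046, 0.0021, 0, 0.0035, -0.0028, -0.0], [0.0047, 0.0017, 0, 0.0035, -0.0028, -0.0], [0.0048, 0.0014, 0, 0, 0, 0], [0.0049, 0.0011, 0, 0, 0, 0], [0.0049, 0.0007, 0, 0, 0, 0], [0.005, 0.0004, 0, 0, 0, 0]]
end phi 7.8156274583275245
```

View pics/t6.png

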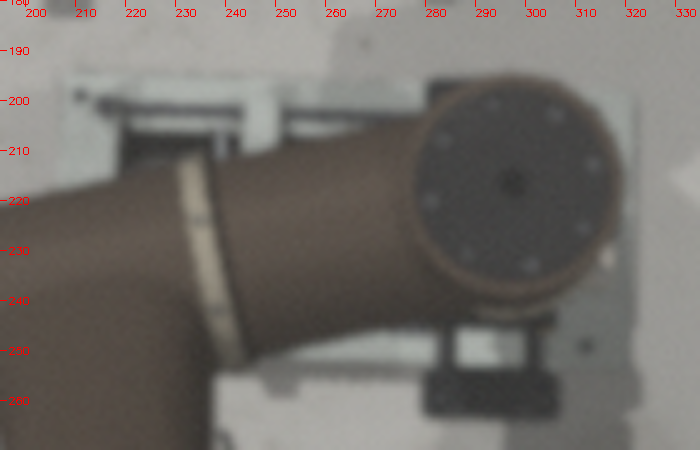

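View pics/s6.png

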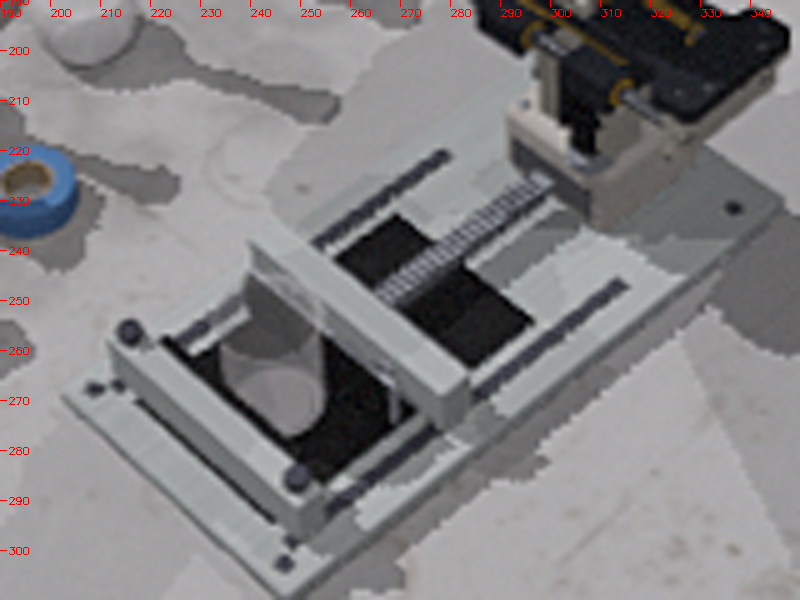

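The beaker is upright, pushed by the sprung bar, with about 10 mm still to go before it meets the stop bar. Continue in shorter steps.

>>> carry_out --pt "0.0042 0.0027 0 0.0035 -0.003 0" --pt "0.0044 0.0024 0 0.0035 -0.003 0" --pt "0.0046 0.0021 0 0.0035 -0.003 0" --pt "0.0047 0.0017 0 0.0035 -0.003 0" --pt "0.0048 0.0014 0 0 0 0" --pt "0.0049 0.0011 0 0 0 0"

```text
time_s: 15.85
tcp_pos: [0.5479, -0.072, 0.097]
eef_rot: [178.1, -0.4, -90.3]
contact_force: [-15.9, 2.6, 12.2]
gripper_width: 0.0213
```

```bash
python3 w.py 1 '[.08]*8' .65
```

```text
t 15.85 phi 7.458 r 0.0495 Ft -13.7 Fr 8.5 Fz 12.2 z 0.097 [178.1   -0.45 -90.27] 0.0213
[[0.0037, 0.0014, 0, 0.0019, -0.0083, 0.0012], [0.0038, 0.0013, 0, 0.0019, -0.0083, 0.0012], [0.0039, 0.0011, 0, 0.0019, -0.0083, 0.0012], [0.0039, 0.0009, 0, 0.0019, -0.0083, 0.0012], [0.0039, 0.0006, 0, 0, 0, 0], [0.004, 0.0004, 0, 0, 0, 0], [0.004, 0.0002, 0, 0, 0, 0], [0.004, 0.0, 0, 0, 0, 0]]
end phi 7.87351791401437
```

>>> carry_out --pt "0.0037 0.0016 0 0.002 -0.009 0.001" --pt "0.0038 0.0014 0 0.002 -0.009 0.001" --pt "0.0039 0.0012 0 0.002 -0.009 0.001" --pt "0.0039 0.001 0 0.002 -0.009 0.001"

```text
time_s: 16.18
tcp_pos: [0.5486, -0.0717, 0.0969]
eef_rot: [178.7, -0.3, -90.2]
contact_force: [-14.8, -0.2, 12.2]
gripper_width: 0.0209
```

```bash
python3 w.py 1 '[.08]*6' .65; python3 - <<'E'
from h import *
im=r.capture('scene');crop(im,200,225,300,310,7,'pics/s7.png')
E
```

```text
t 16.1833 phi 7.474 r 0.0495 Ft -13.8 Fr 5.3 Fz 12.2 z 0.0969 [178.66  -0.33 -90.23] 0.0209
[[0.0038, 0.0014, 0, 0.0019, -0.0078, 0.0014], [0.0038, 0.0012, 0, 0.0019, -0.0078, 0.0014], [0.0039, 0.001, 0, 0.0019, -0.0078, 0.0014], [0.0039, 0.0008, 0, 0, 0, 0], [0.004, 0.0006, 0, 0, 0, 0], [0.004, 0.0004, 0, 0, 0, 0]]
end phi 7.785583494202069
```

View pics/s7.png

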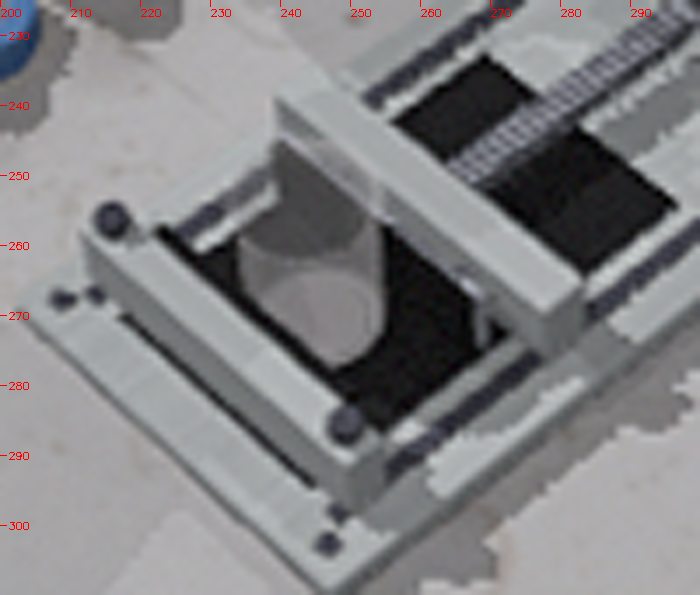

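```bash
python3 - <<'E'
from h import *
C=cam('wrist',np.load('w4T.npy'))
for v in (237,238):
  for u in(228,328):print(v,u,[onz(C,(u,v),z)[1].round(4) for z in(.016,.018,.022)])
for z in(.054,.058,.062,.066,.07):print(z,onz(C,(229,247.5),z)[1].round(4),onz(C,(323,250),z)[1].round(4),'spr',onz(C,(279,112.5),z)[1].round(4))
S=cam('scene')
im=cv2.imread('pics/s7.png')
def P(X):
    p=proj(S,X);return (int((p[0]-200)*7),int((p[1]-225)*7))
a=-.0125
for y,col in((.113,(0,0,255)),(.118,(0,255,0)),(.123,(255,0,0))):
    th=np.linspace(0,2*np.pi,60)
    for z,rr in((.02,.026),(.091,.0285)):
        pts=np.array([P((.5702+rr*np.cos(t),y+rr*np.sin(t),z)) for t in th]);cv2.polylines(im,[pts],True,col,1)
cv2.imwrite('pics/s7o.png',im)
E
```

```text
237 228 [np.float64(0.1569), np.float64(0.1561), np.float64(0.1546)]
237 328 [np.float64(0.1564), np.float64(0.1556), np.float64(0.1541)]
238 228 [np.float64(0.1581), np.float64(0.1574), np.float64(0.1559)]
238 328 [np.float64(0.1576), np.float64(0.1569), np.float64(0.1554)]
0.054 0.1547 0.1572 spr 0.0145
0.058 0.1531 0.1556 spr 0.0146
0.062 0.1515 0.1539 spr 0.0147
0.066 0.1498 0.1522 spr 0.0147
0.07 0.1482 0.1506 spr 0.0148
```

View pics/s7o.png

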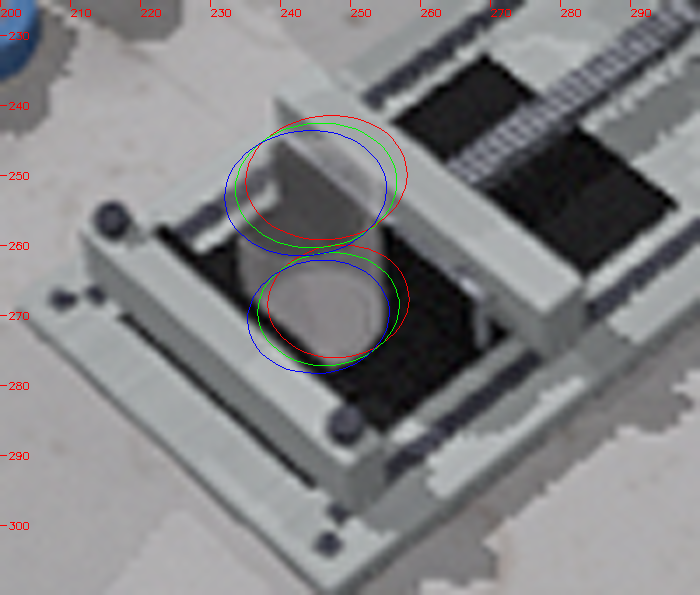

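The beaker is at y ≈ 0.122 m, so its far edge is about where the stop rubber should be. The tangential force has risen from about 9.5 N to 13.8 N, so it has just met the stop (roughly 18 N by now). I'll push slightly harder with small steps, which limit themselves by the arm's compliance.

>>> carry_out --pt "0.0042 0.0021 0 0.001 -0.006 0.001" --pt "0.0043 0.0021 0 0.001 -0.006 0.001" --pt "0.0044 0.0021 0 0.001 -0.006 0.001"

```text
time_s: 16.48
tcp_pos: [0.5497, -0.0711, 0.0969]
eef_rot: [178.5, -0.6, -90.2]
contact_force: [-13.3, -5.4, 9.5]
gripper_width: 0.0212
```

```bash
python3 w.py 1 '[.09]*4' .3; python3 - <<'E'
from h import *
im=r.capture('scene');crop(im,200,225,300,310,7,'pics/s8.png')
E
```

```text
t 16.4833 phi 7.498 r 0.0497 Ft -14.4 Fr -0.4 Fz 9.5 z 0.0969 [178.53  -0.56 -90.19] 0.0212
[[0.0042, 0.0015, 0, 0.0048, -0.0128, 0.0017], [0.0043, 0.0014, 0, 0.0048, -0.0128, 0.0017], [0.0043, 0.0013, 0, 0, 0, 0], [0.0043, 0.0012, 0, 0, 0, 0]]
end phi 7.606099956580959
```

View pics/s8.png

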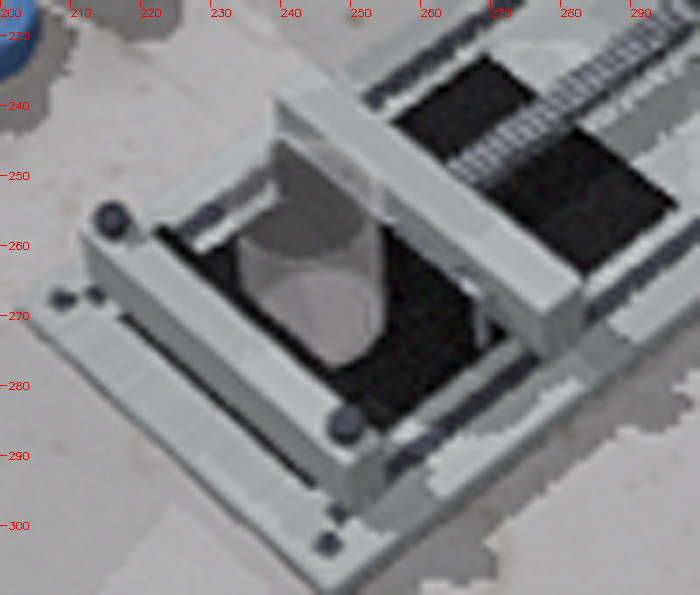

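>>> carry_out --pt "0.0047 0.0019 0 0.002 -0.007 0.001" --pt "0.0048 0.0019 0 0.002 -0.007 0.001" --pt "0.0048 0.0018 0 0.002 -0.007 0.001"

```text
time_s: 16.78
tcp_pos: [0.5516, -0.0705, 0.0969]
eef_rot: [178.5, -0.6, -90.2]
contact_force: [-16.2, -4.3, 11.8]
gripper_width: 0.021
```

```bash
python3 w.py 1 '[.09]*4' .3
```

```text
t 16.7833 phi 7.538 r 0.0497 Ft -16.7 Fr 0.9 Fz 11.8 z 0.0969 [178.49  -0.56 -90.2 ] 0.021
[[0.0043, 0.0013, 0, 0.0048, -0.0132, 0.0018], [0.0043, 0.0012, 0, 0.0048, -0.0132, 0.0018], [0.0044, 0.0011, 0, 0, 0, 0], [0.0044, 0.001, 0, 0, 0, 0]]
end phi 7.646129448979308
```

Ft is 16.7 N at 7.538 rad, about 0.26-0.27 rad past the meeting, so 25-30 N at the bar. I'll relax the arm first, then release.

>>> carry_out --pt "0 0 0 0 0 0" --pt "0 0 0 0 0 0" --pt "0 0 0 0 0 0"

```text
time_s: 17.03
tcp_pos: [0.5511, -0.0708, 0.0972]
eef_rot: [178.5, -0.5, -90.3]
contact_force: [-0.8, -0.7, -1.0]
gripper_width: 0.0216
```

```bash
python3 w.py 1 '[.09]*1' .3
```

```text
t 17.0333 phi 7.526 r 0.0495 Ft -1.0 Fr -0.4 Fz -1.0 z 0.0972 [178.53  -0.52 -90.27] 0.0216
[[0.0043, 0.0014, 0, 0.0045, -0.0128, 0.0025]]
end phi 7.553390133548631
```

>>> carry_out --pt "0 0 0 0 0 0" --pt "0 0 0 0 0 0" --pt "0 0 0 0 0 0" --pt "0 0 0 0 0 0" --fingers 0

```text
time_s: 17.37
tcp_pos: [0.5517, -0.0706, 0.0974]
eef_rot: [178.5, -0.5, -90.2]
contact_force: [-0.3, -0.4, 0.2]
gripper_width: 0.0412
```

>>> carry_out --pt "0 0 0.01 0 0 0" --pt "0 0 0.02 0 0 0" --pt "0 0 0.025 0 0 0" --pt "0 0 0.03 0 0 0" --pt "0 0 0.03 0 0 0" --pt "0 0.015 0.02 0 0 0" --pt "0 0.02 0 0 0 0" --pt "0 0 0 0 0 0"

```text
time_s: 18.03
tcp_pos: [0.5506, -0.0356, 0.2442]
eef_rot: [178.6, -0.6, -90.3]
contact_force: [-1.2, 0.8, -0.6]
gripper_width: 0.0434
```

```bash
python3 - <<'E'
from h import *
s=r.get_state();im=r.capture('wrist');np.save('w9T.npy',toolT(s));cv2.imwrite('pics/w9.png',im[:,:,::-1]);print(s['time_s'],s['tcp_pos'],s['eef_rot'],s['contact_force'])
im=r.capture('scene');cv2.imwrite('pics/s9.png',im[:,:,::-1])
E
```

```text
18.0333 [ 0.5505752  -0.03556386  0.24415772] [178.56487988  -0.59917773 -90.27816167] [-1.18280473  0.8362443  -0.56546247]
```

View pics/w9.png

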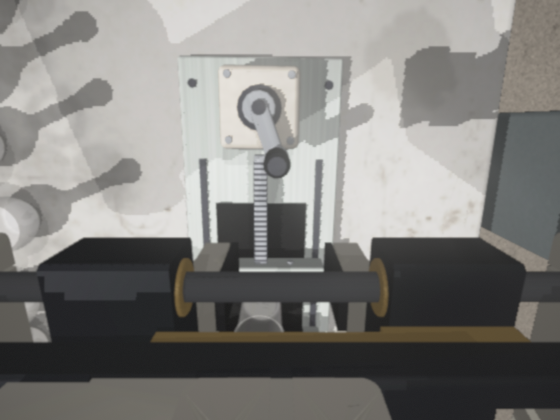

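View pics/s9.png

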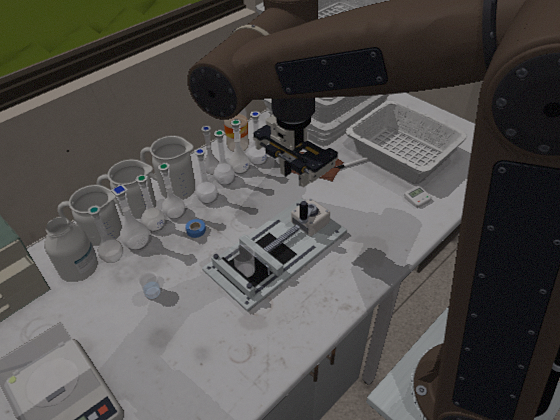

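The arm is clear: sleeve head at (276,163) in the wrist view, the beaker upright between the bars, tape, timer and small beaker unmoved. I'll take a last look from above the beaker.

>>> carry_out --pt "0.003 0.025 0 0.005 -0.012 0" --pt "0.004 0.03 0 0.005 -0.012 0" --pt "0.004 0.03 0 0 0 0" --pt "0.004 0.025 0 0 0 0" --pt "0 0.01 0 0 0 0" --pt "0 0 0 0 0 0" --fingers -1

```text
time_s: 18.63
tcp_pos: [0.5637, 0.0831, 0.2416]
eef_rot: [179.6, -0.2, -90.5]
contact_force: [-0.3, -0.6, 0.1]
gripper_width: 0.0783
```

```bash
python3 - <<'E'
from h import *
C=cam('wrist',np.load('w9T.npy'));a=onz(C,(277,163),.142)-np.array([.567,-.1177,.142]);print('crank',np.arctan2(a[1],-a[0])+2*np.pi,np.hypot(*a[:2]))
s=r.get_state();im=r.capture('wrist');np.save('w10T.npy',toolT(s));print(s['time_s'],s['tcp_pos'])
crop(im,180,60,360,275,3,'pics/w10.png')
C=cam('wrist',toolT(s));print(proj(C,(.57,.122,.02)),proj(C,(.57,.122,.091)))
E
```

```text
crank 7.495668085859498 0.047470678851808557
18.6333 [0.56373353 0.08312455 0.24164931]
[274.42866126 213.33248558] [273.47965749 233.23370357]
```

View pics/w10.png

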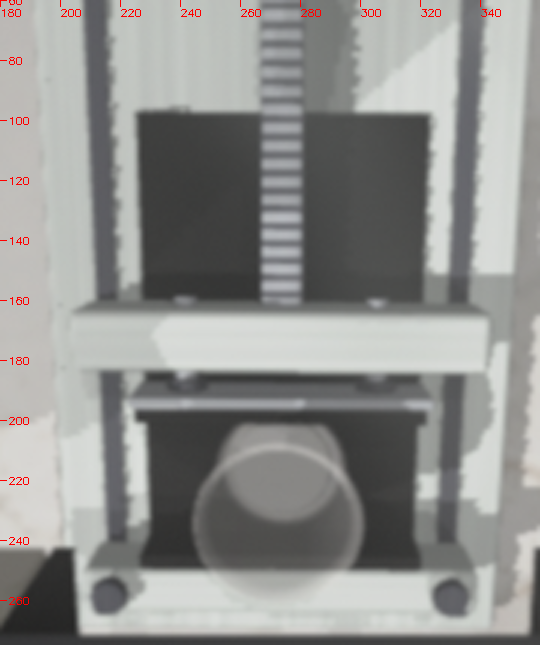

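```bash
python3 - <<'E'
from h import *
for f,vb,vp,u in(('w4T.npy',95.7,112.3,279),('w10T.npy',183.5,195.5,271)):
    C=cam('wrist',np.load(f))
    b=onz(C,(u,vb),.06)[1];p=onz(C,(u,vp),.056)[1];print(b,p,p-b)
E
```

```text
-0.000503658595997207 0.014383596177353856 0.014887254773351063
0.07787495412357084 0.09169098403987708 0.013816029916306233
```

```bash
python3 - <<'E'
from h import *
print(r.close_job())
E
```

```text
the job is handed in; nothing more can be done
None
```

The larger beaker is standing upright on the mat, clamped between the two bars. I put its grip at about 25–30 N, judged indirectly. I handed the job in at about 18.7 s with the robot clear of everything.

**What I did:** I set the beaker on the mat spot and let go of it. I then took the crank by its sleeve, wound it clockwise from about 0.72 to 7.53 rad, and let go.

**Checks on the grip:**
- **Sleeve force:** it stayed at about 9.5 N, which is the friction alone, up to about 7.26 rad. It then rose to 16.7 N, roughly 7 N above friction, or about 30 N at the bars.
- **Crank angle:** it stopped about 0.26 rad past the point where the beaker met the stop bar, or about 25 N.
- **Beaker movement:** in the pictures from 7.47 rad on, the beaker no longer moved. The sprung bar's guide pins now stick out behind the bar, as they should when its springs are compressed.
- **Bystanders:** the tape, timer and small beaker looked unmoved in the scene picture taken after I let go.

**Checks that disagreed:**
- **Spring compression:** measured straight from the pictures it came out at only about 1 mm, or 9 N. Working from how far the sprung face moved compared with the crank gave about 4 mm, or roughly 31–34 N. Both depend on edge heights I had to guess, so I relied on the sleeve force and crank angle.
- **Crank position after release:** the last picture gave 7.50 rad against 7.53 from the arm. That is within the picture error, because the same picture put the sleeve about 2.5 mm too close to the axis.

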